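# Snap the cap onto the oil bottle

## Task

The oil bottle's snap cap is parked in the wooden caddy: slide it out of the channel's open end by its wooden knob, set it straight on the bottle's neck and press it down until it clicks home. After the click keep pressing so that the orange seal stays squashed, and finish like that, still gripping the knob and pushing down, with the bottle upright. Leave the spice jar, mug, pepper mill and garlic alone.

Things in the scene. Friction and masses are not known exactly. Their poses are not given: they have to be found in the camera images.
- cap_knob (a point): Snap cap, loose, 60 g: black cup, open below, with an upright round wooden knob on top. This point: on the cap's axis, middle of the knob, 46 mm above the cap's underside; z up along the axis. Knob 28 mm in diameter, from 25.5 to 64 mm above the underside. Black cup 42 mm in diameter, 25.5 mm high; rim round its foot 52 mm in diameter, 4.2 mm high. Cavity 21.5 mm deep, mouth 27 mm.
- caddy: Wooden caddy 90 x 84 x 22.5 mm, fixed. Origin on the worktop under the channel, which runs along its x axis from a closed end (x = +40 mm) to the open end (x = -40 mm, towards the robot's right, within 30 degrees). The cap stands upright on the channel floor (10 mm above the worktop), its rim under two lips 46.4 mm apart, tops at 22.5 mm; about 2 mm of play sideways.
- channel_end (a point): Middle of the channel's open end, at floor height (10 mm above the worktop), x and y axes as the caddy's. The cap cannot be lifted out through the lips: slide it level along -x by its knob; it is free once its axis is 26 mm or more beyond this point. The worktop below is free.
- bottle: Squat blue stoneware oil bottle, loose, about 0.6 kg, standing on the worktop. Origin at the centre of its foot, z up. Largest diameter 86 mm, shoulder at 54 mm. Round orange seal on the shoulder, 51 mm in diameter, its top 60 mm above the foot when relaxed. (A wall cabinet hangs 0.45 m above the worktop beyond x = 0.58 m, y < 0.05 m: keep the arm in front of it.)
- neck_top (a point): Top centre of the bottle's steel neck, 77 mm above its foot. Neck 24 mm in diameter, tapered over the top 4.5 mm to 17 mm; four sprung balls in it stand out to 31 mm across. A cap lowered on rests on the balls with cap_knob 39 mm above this point; 8 to 14 N pushes it past, then the push drops (the click) at about 30 mm, and the cap meets the seal at 29 mm.
- seal (a joint): How far the orange seal is squashed, in m: 0 relaxed, 0.0025 fully squashed (a spring of 3 N per mm, then solid).
- cap: The same snap cap, its origin at the centre of its underside (the cap_knob point lies 46 mm above).
- spice_jar: Bystander: spice jar with dark lid, 41 mm in diameter, 105 mm high; origin at the centre of its foot.
- blue_mug: Bystander: grey-blue mug, 78 mm in diameter, 97 mm high; origin at the centre of its foot.
- pepper_mill: Bystander: wooden mill, 56 mm in diameter, 165 mm high; origin at the centre of its foot.
- garlic: Bystander: garlic bulb, about 60 mm; origin at the centre of its underside.
Not all that is in view belongs to the job. Leave any purple look-alike of the cap alone.

How it is judged:
By the outcome, as a careful person would: the job done as asked, in the order asked, and still so for the second after the job is handed in, while the arm keeps its last pose, push and grip.
It also fails if it takes over 45 s, if anything falls off the work surface, if the arm or the gripper's body presses on something with over 40 N, if the wrist force passes 120 N, or if a joint passes its speed limit or range.

## Robot

A 7-joint arm with a two-finger parallel gripper is mounted at the origin on a cart in front of the work surface, level with it; the furniture and walls round the work are solid. World frame = base frame: x ahead of the robot, y to its left, z up, the work surface at z = 0. Lengths are in m, angles in rad, forces in N, time in s.
With the tool pointing down it reaches from about 0.4 to 0.875 m from the base axis. Payload 6.5 kg.
Tool frame: the origin (TCP) lies between the finger pads; the fingertips stand 11 mm ahead of it and the grasp point (between the pads) lies 8 mm behind it; x points along the fingers, y is the direction in which the jaws open and shut, and the axes are right-handed (so a half turn about x gives the same grasp; the last joint's range is limited). The gripper opens to 88 mm and grips with 3 to 60 N. Pads are 18 mm wide; open, the fingers measure 123 mm over their backs; the gripper's body (75 mm by 187 mm) begins 45 mm behind the grasp point.
Start: joints at [1.169, 0.536, -0.004, 1.538, 0.003, 1.067, -0.071], TCP at [0.214, -0.614, 0.25] pointing down, gripper open.
Joint ranges: [-2.7, 2.7], [-0.37, 2.16], [-1.27, 1.26], [0.24, 2.4], [-1.31, 4.45], [0.19, 1.91], [-2.76, 2.76]. Speed limits (rad/s): [2.39, 2.39, 3.14, 3.14, 3.14, 3.14, 3.14].

## Interface

Orientations are given as a unit quaternion [x, y, z, w].
In Python, from workcell import robot, grab_frame, calibration gives the robot as it stands.
- The arm moves only by the tool apply_moves, never from a script. Its argument "targets" is a list of rows, each a list of 3 entries, a list of its own where there are three numbers: the opening, from 0 (shut) to 1 (fully open), then the shift along the tool's x, y, z in m, then the turn about the tool's x in degrees. A call has 1 to 12 rows; each row shifts and turns the pose as measured when the row begins, along the tool's axes as they then stand; what a row does not reach is not made up. A row lasts 1/12 s, in which the tool goes at most 41.7 mm and 7.16 degrees, less where a joint would pass 70% of its speed; a pose out of reach is approached as far as the arm can. A call is refused whole if a number of a shift passes 0.0417 or a number of a turn 7.16, either way. A call with a gripper value outside its range is refused whole. The fingers move at their own pace and stop on an object; "force" is the grip in N (left out, the last holds). Time passes only in rows, so rows that do not move let the fingers close. It gives the time, the measured TCP pose, the force and the opening at its end, in the units of the state.
- robot.state(): the state, without advancing time (a new reading comes with each control period).
- grab_frame(name): name is "side" or "top" or "wrist"; returns the picture (480x640x3 uint8, blue, green, red); there is no depth.
- calibration(name): a dict with "fx", "fy", "cx", "cy" (pixels), "world_from_camera" (4x4, takes a point from camera to world coordinates). Camera axes: x right, y down, z forward; pixel columns grow to the right and rows downward; lengths in m; the calibration is good to about 2 mm. The wrist camera is an equidistant fisheye: a pixel r from the principal point sees the ray r / f radians off the axis. A picture is of the moment at which its call begins: read the wrist's pose just before it. calibration takes no time and is no camera call; for the wrist camera it gives the pose at the moment of the call.
- robot.close_job(): hands the job in, once; it reports no verdict.
The state is a dict: "time_s": time; "joints": joint angles; "qd": joint speeds; "effort": joint torques, N m; "ee_pos": TCP position; "eef_rot": TCP orientation; "ft_force": force on the tool from outside, world axes, zero at the start; "torque": the same for the moment, N m; "gripper_width": finger opening in m.
Only numpy, scipy, OpenCV 4.12 (cv2) and the standard library are available. Lean on these libraries where they do the work, as an engineer would, in place of code of your own. Each camera call takes 0.05 s, during which the arm holds its last target.

## Working session

There is one attempt and no reset: what is moved stays moved. The work goes in short steps, Python scripts to look and compute and a tool call to move; the robot and the scene stay as the last step left them, time stands still between calls to the robot, and variables do not carry over. Pictures are saved under pics/ and viewed, and the job is handed in when it is done.

Besides the shell and the picture viewer there is one more tool, called in YAML: its name, and indented under it one key for each argument. apply_moves: Moves the arm, as the interface text tells. Its arguments: {"type":"object","properties":{"targets":{"type":"array"},"force":{"type":"number"}},"required":["targets"]}

```bash
mkdir -p pics; ls; python3 - <<'E'
from workcell import robot, grab_frame, calibration
import cv2
for n in ["side","top","wrist"]:
    c=calibration(n); print(n,c)
    cv2.imwrite(f"pics/{n}0.png",grab_frame(n))
print(robot.state())
E
```

```text
pics
side {'fx': 490.4797728787155, 'fy': 490.4797728787155, 'cx': 321.52272401108394, 'cy': 239.995163759259, 'world_from_camera': array([[-0.92618399, -0.15495255,  0.34376288,  0.23073869],
       [-0.3767657 ,  0.34356109, -0.86024031,  0.98213682],
       [ 0.01519288, -0.92625886, -0.37658159,  0.50863726],
       [ 0.        ,  0.        ,  0.        ,  1.        ]])}
top {'fx': 596.7089246845849, 'fy': 596.7089246845849, 'cx': 312.83695579033844, 'cy': 246.3315591782554, 'world_from_camera': array([[ 0.21769484, -0.9558232 ,  0.19751192,  0.30834429],
       [-0.97600537, -0.21220553,  0.04880903, -0.03085856],
       [-0.00473968, -0.20339817, -0.97908463,  1.42976269],
       [ 0.        ,  0.        ,  0.        ,  1.        ]])}
wrist {'fx': 371.64829954431775, 'fy': 371.64829954431775, 'cx': 322.1356686884959, 'cy': 234.34753643401692, 'world_from_camera': array([[ 0.33035659, -0.90298746, -0.2747329 ,  0.28547849],
       [-0.94385353, -0.31674431, -0.09388059, -0.58923577],
       [-0.00224709,  0.29032169, -0.95692647,  0.38434819],
       [ 0.        ,  0.        ,  0.        ,  1.        ]])}
{'time_s': 0.15, 'joints': array([ 1.16878143,  0.53697582, -0.00442937,  1.53860059,  0.00261432,
        1.06732755, -0.07119329]), 'qd': array([-0.00105657, -0.0016004 , -0.00012339, -0.00316665,  0.00048933,
       -0.00045126, -0.00089109]), 'effort': array([ 1.15392308e-03, -5.71330941e+01,  9.91817527e-01, -2.51827830e+01,
       -5.60728752e-02,  1.51892868e-02,  1.16310448e-04]), 'ee_pos': array([ 0.21403881, -0.61327639,  0.24906879]), 'eef_rot': array([-0.69704072, -0.11864479,  0.69727484, -0.11775164]), 'ft_force': array([-0.92640907,  0.36763012, -0.45708135]), 'torque': array([ 0.00093133, -0.03278436,  0.00270948]), 'gripper_width': 0.08797703547530189}
```

View pics/top0.png

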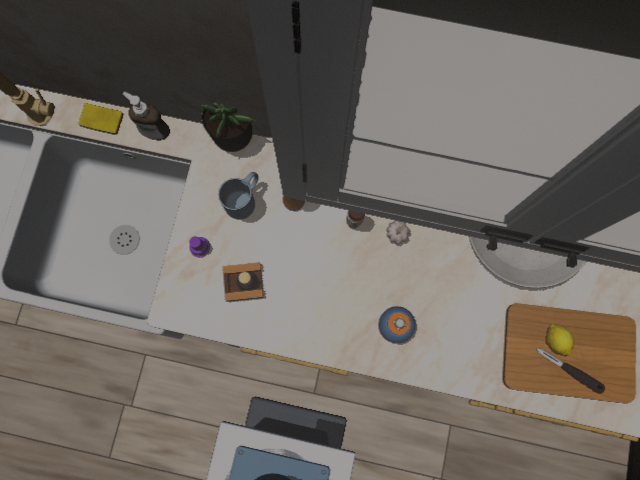

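View pics/side0.png

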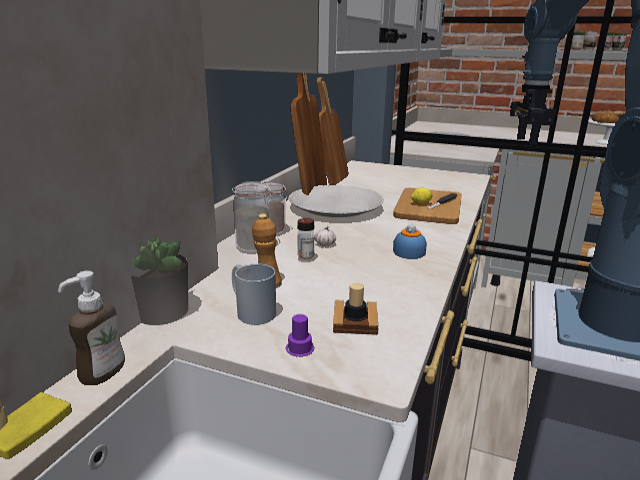

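View pics/wrist0.png

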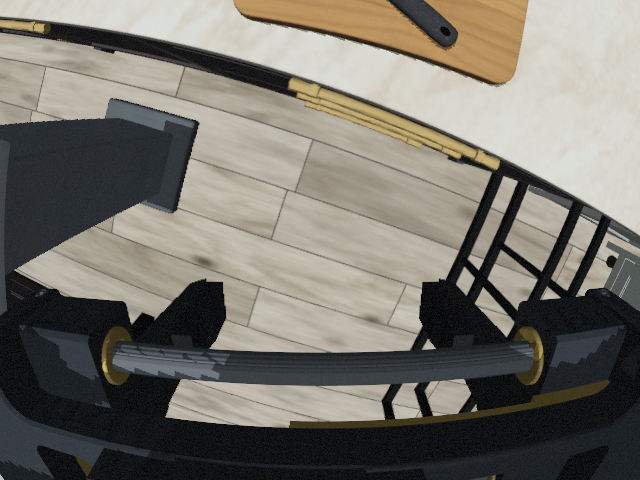

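Candidates: the black cap with a wooden knob in the caddy, at top (245,278) and side (356,300). The purple look-alike is at top (198,246) and side (300,335). The pepper mill is at top (292,202). By the description I choose the caddy one, and I'll check it in a close crop.

```bash
python3 - <<'E'
import cv2,numpy as np
t=cv2.imread("pics/top0.png"); s=cv2.imread("pics/side0.png")
def cr(im,x,y,w=80,h=60,k=5): return cv2.resize(im[y-h//2:y+h//2,x-w//2:x+w//2],None,fx=k,fy=k,interpolation=cv2.INTER_CUBIC)
a=np.vstack([np.hstack([cr(t,243,280),cr(t,398,325)]),np.hstack([cr(s,356,308),cr(s,410,242)])])
cv2.imwrite("pics/crop0.png",a)
E
```

```text
(no output)
```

View pics/crop0.png

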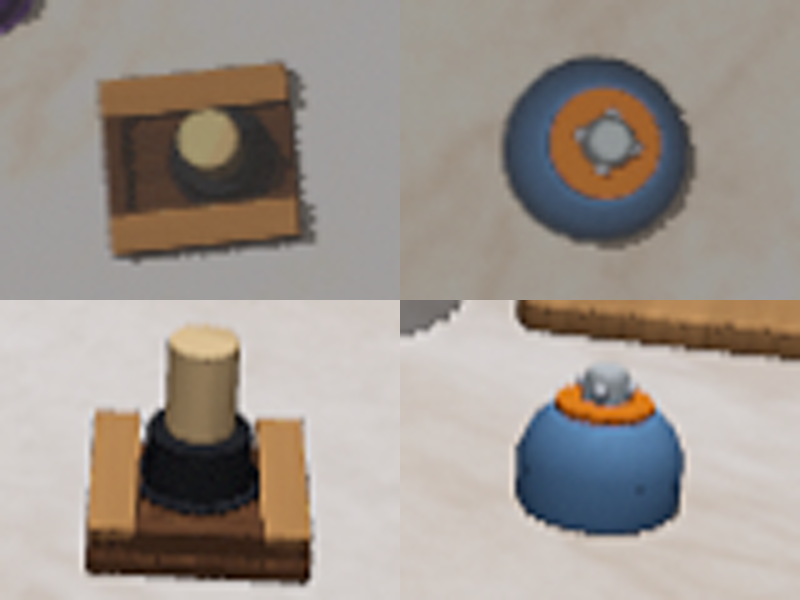

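The crop shows the black cup with its wooden knob in the caddy (top knob disc about (244.4,277.6), side (356.6,286.4)). The channel is open to the right in the top view, which is -y. The bottle's neck top is at top (399.6,323.4), side (411,226).

```bash
cat > h.py <<'E'
import numpy as np,cv2
from scipy.spatial.transform import Rotation as R
from workcell import robot, grab_frame, calibration
def ray(c,u,v,fish=False):
    x=(u-c['cx'])/c['fx'];y=(v-c['cy'])/c['fy']
    if fish:
        r=np.hypot(x,y); d=np.array([0,0,1.]) if r<1e-9 else np.array([np.sin(r)*x/r,np.sin(r)*y/r,np.cos(r)])
    else: d=np.array([x,y,1.])
    T=c['world_from_camera']; d=T[:3,:3]@d
    return T[:3,3],d/np.linalg.norm(d)
def plane(c,u,v,z,fish=False):
    o,d=ray(c,u,v,fish); return o+d*(z-o[2])/d[2]
def tri(rs):
    A=sum(np.eye(3)-np.outer(d,d) for o,d in rs); b=sum((np.eye(3)-np.outer(d,d))@o for o,d in rs)
    return np.linalg.solve(A,b)
def proj(c,p,fish=False):
    T=c['world_from_camera']; q=T[:3,:3].T@(np.asarray(p)-T[:3,3])
    if fish:
        r=np.hypot(q[0],q[1]); th=np.arctan2(r,q[2]); return c['cx']+c['fx']*th*q[0]/r, c['cy']+c['fy']*th*q[1]/r
    return c['cx']+c['fx']*q[0]/q[2], c['cy']+c['fy']*q[1]/q[2]
def show():
    s=robot.state(); M=R.from_quat(s['eef_rot']).as_matrix()
    print('t',round(s['time_s'],2),'p',s['ee_pos'].round(4),'F',s['ft_force'].round(2),'T',s['torque'].round(2),'w',round(s['gripper_width'],4))
    print('axes cols\n',M.round(4)); print('q',s['joints'].round(3)); return s,M
E
python3 - <<'E'
from h import *
t=calibration('top');s=calibration('side')
for n,a,b,z in [('knobtop',(244.4,277.6),(356.6,286.4),.074),('neck',(399.6,323.4),(411,226),.077)]:
    print(n,tri([ray(t,*a),ray(s,*b)]).round(4),plane(t,*a,z).round(4),plane(s,*b,z).round(4))
P=lambda x,y,z:plane(t,203+x/5,250+y/5,z)
a,b=P(100,80,.0225),P(283,66,.0225);d=b-a;print('dir',np.degrees(np.arctan2(d[1],d[0])))
a,b=P(112,215,.0225),P(297,200,.0225);d=b-a;print('dir',np.degrees(np.arctan2(d[1],d[0])),b)
a,b=P(105,118,.0225),P(285,104,.0225);d=b-a;print('dir',np.degrees(np.arctan2(d[1],d[0])),b)
show()
E
```

```text
knobtop [0.4777 0.1749 0.0712] [0.4762 0.1742 0.074 ] [0.4774 0.18   0.074 ]
neck [ 0.4529 -0.193   0.0737] [ 0.4505 -0.1929  0.077 ] [ 0.4534 -0.1843  0.077 ]
dir -73.0282414100202
dir -72.79393421971923 [0.46295824 0.13312386 0.0225    ]
dir -72.96265034417912 [0.50658828 0.14954672 0.0225    ]
t 0.15 p [ 0.214  -0.6133  0.2491] F [-0.93  0.37 -0.46] T [ 0.   -0.03  0.  ] w 0.088
axes cols
 [[-5.000e-04  3.296e-01 -9.441e-01]
 [ 1.200e-03 -9.441e-01 -3.296e-01]
 [-1.000e+00 -1.300e-03  1.000e-04]]
q [ 1.169  0.537 -0.004  1.539  0.003  1.067 -0.071]
```

apply_moves:
  targets:
    - [1, [0, -0.0266, -0.0283], 0.2]
    - [1, [0, -0.0266, -0.0283], 0.2]
    - [1, [0, -0.0266, -0.0283], 0.2]
    - [1, [0, -0.0266, -0.0283], 0.2]
    - [1, [0, -0.0266, -0.0283], 0.2]
    - [1, [0, -0.0266, -0.0283], 0.2]
    - [1, [0, -0.0266, -0.0283], 0.2]
    - [1, [0, -0.0266, -0.0283], 0.2]
    - [1, [0, -0.0266, -0.0283], 0.2]
    - [1, [0, -0.0266, -0.0283], 0.2]
    - [1, [0, -0.0266, -0.0283], 0]
    - [1, [0, 0, 0], 0]

```text
time_s: 1.15
ee_pos: [0.4231, -0.2231, 0.2449]
eef_rot: [-0.698, -0.103, 0.701, -0.102]
ft_force: [-0.6, -0.3, 0.1]
gripper_width: 0.088
```

```bash
python3 - <<'E'
from h import *
s,M=show(); c=calibration('wrist'); np.save('c1.npy',c,allow_pickle=True)
im=grab_frame('wrist'); cv2.imwrite('pics/w1.png',im)
print(proj(c,[.452,-.19,.077],True),proj(c,[.4765,.1745,.074],True))
t=calibration('top')
print('mug',plane(t,237,190,.097),'purple',plane(t,198,242,.06),'jar',plane(t,356,212,.1))
E
```

```text
t 1.15 p [ 0.4231 -0.2231  0.2449] F [-0.55 -0.26  0.09] T [ 0.03 -0.08 -0.04] w 0.088
axes cols
 [[-4.300e-03  2.875e-01 -9.578e-01]
 [ 7.000e-04 -9.578e-01 -2.875e-01]
 [-1.000e+00 -1.900e-03  3.900e-03]]
q [ 0.549  0.261 -0.185  1.973  0.061  0.917 -0.947]
(np.float64(293.355102750348), np.float64(170.7246394043293)) (np.float64(-8.913565363718078), np.float64(74.81578228345239))
mug [0.66967979 0.23712277 0.097     ] purple [0.53631855 0.30317895 0.06      ] jar [ 0.67695272 -0.04402431  0.1       ]
```

View pics/w1.png

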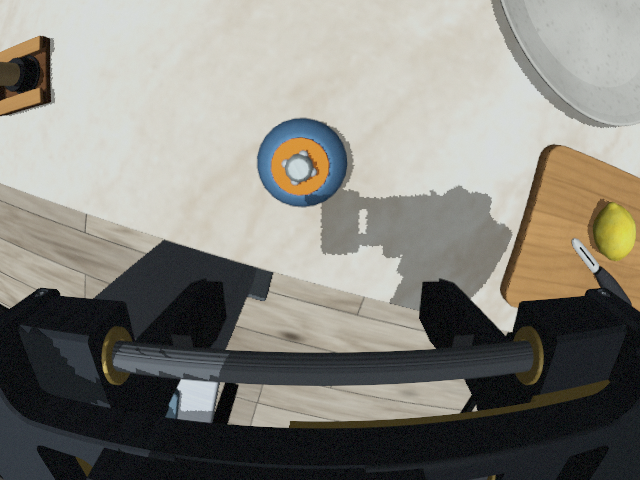

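The wrist view shows the bottle with its neck top near (299,167) and the caddy at the left edge (20,75). I'll measure the neck here, and then move to the caddy.

```bash
python3 - <<'E'
from h import *
c=np.load('c1.npy',allow_pickle=True).item(); im=cv2.imread('pics/w1.png')
cv2.imwrite('pics/w1c.png',cv2.resize(im[110:215,250:355],None,fx=5.5,fy=5.5,interpolation=cv2.INTER_CUBIC))
hsv=cv2.cvtColor(im,cv2.COLOR_BGR2HSV)
m=cv2.inRange(hsv,(5,150,100),(20,255,255)); m[:, :240]=0;m[:,360:]=0;m[250:]=0
cn=max(cv2.findContours(m,0,2)[0],key=cv2.contourArea); e=cv2.fitEllipse(cn);print('seal',e,plane(c,*e[0],.0595,True))
m=cv2.inRange(hsv,(95,80,30),(125,255,255)); m[:, :240]=0;m[:,360:]=0;m[220:]=0
cn=max(cv2.findContours(m,0,2)[0],key=cv2.contourArea); e=cv2.fitEllipse(cn);print('body',e,plane(c,*e[0],.035,True))
print(plane(c,299,166.5,.077,True))
E
```

```text
seal ((299.6779479980469, 165.82266235351562), (55.761199951171875, 56.37864685058594), 84.00598907470703) [ 0.45512734 -0.19337707  0.0595    ]
body ((301.6523742675781, 162.06585693359375), (86.97413635253906, 88.25978088378906), 98.10200500488281) [ 0.4559106 -0.1934809  0.035    ]
[ 0.4566673  -0.19348261  0.077     ]
```

View pics/w1c.png

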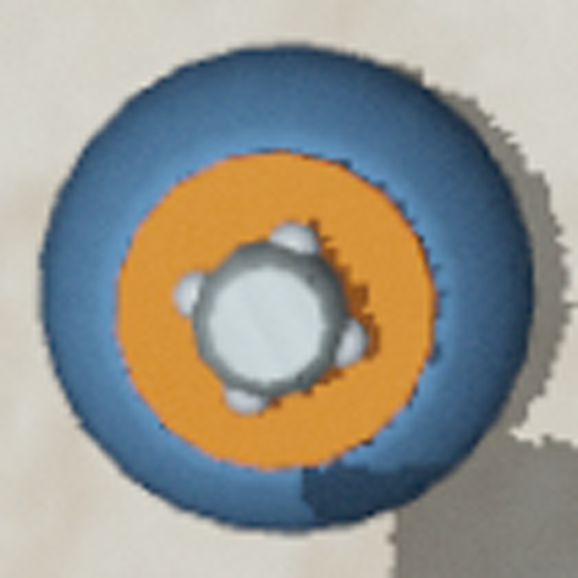

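apply_moves:
  targets:
    - [1, [0.003, -0.036, -0.0135], 0]
    - [1, [0.003, -0.036, -0.0135], 0]
    - [1, [0.003, -0.036, -0.0135], 0]
    - [1, [0.003, -0.036, -0.0135], 0]
    - [1, [0.003, -0.036, -0.0135], 0]
    - [1, [0.003, -0.036, -0.0135], 0]
    - [1, [0.003, -0.036, -0.0135], 0]
    - [1, [0.003, -0.036, -0.0135], 0]
    - [1, [0.003, -0.036, -0.0135], 0]
    - [1, [0.003, -0.036, -0.0135], 0]
    - [1, [0, 0, 0], 0]

```text
time_s: 2.12
ee_pos: [0.4528, 0.1551, 0.211]
eef_rot: [-0.7, -0.09, 0.702, -0.095]
ft_force: [0.0, 0.5, 1.1]
gripper_width: 0.0883
```

```bash
python3 - <<'E'
from h import *
c=np.load('c1.npy',allow_pickle=True).item(); print(plane(c,298.4,168.5,.077,True))
s,M=show(); c=calibration('wrist'); np.save('c2.npy',c,allow_pickle=True)
im=grab_frame('wrist'); cv2.imwrite('pics/w2.png',im)
print(proj(c,[.4765,.1745,.074],True))
E
```

```text
[ 0.45493763 -0.1934701   0.077     ]
t 2.12 p [0.4528 0.1551 0.211 ] F [0.02 0.55 1.14] T [ 0.01  0.02 -0.01] w 0.0883
axes cols
 [[-0.0033  0.2597 -0.9657]
 [-0.0073 -0.9657 -0.2597]
 [-1.      0.0062  0.0051]]
q [-0.092  0.331 -0.4    1.994  0.175  0.855 -1.897]
(np.float64(303.35245329482314), np.float64(188.31036901684215))
```

View pics/w2.png

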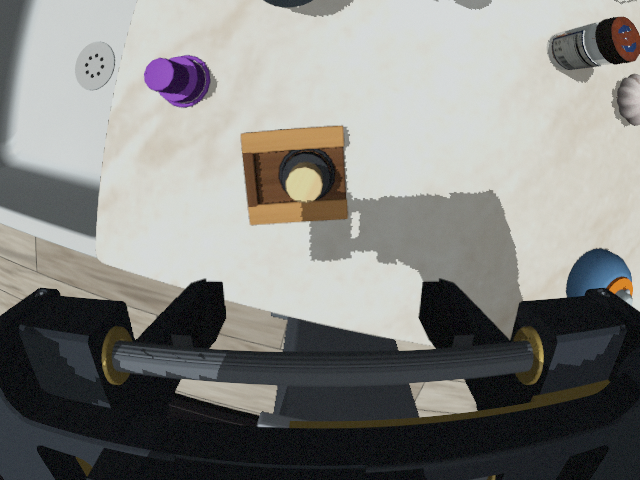

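The wrist view shows the caddy with the knob top near (304,184). The purple look-alike is apart at (175,80).

```bash
python3 - <<'E'
from h import *
c=np.load('c2.npy',allow_pickle=True).item(); im=cv2.imread('pics/w2.png')
cv2.imwrite('pics/w2c.png',cv2.resize(im[115:235,230:360],None,fx=5,fy=5,interpolation=cv2.INTER_CUBIC))
E
```

```text
(no output)
```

View pics/w2c.png

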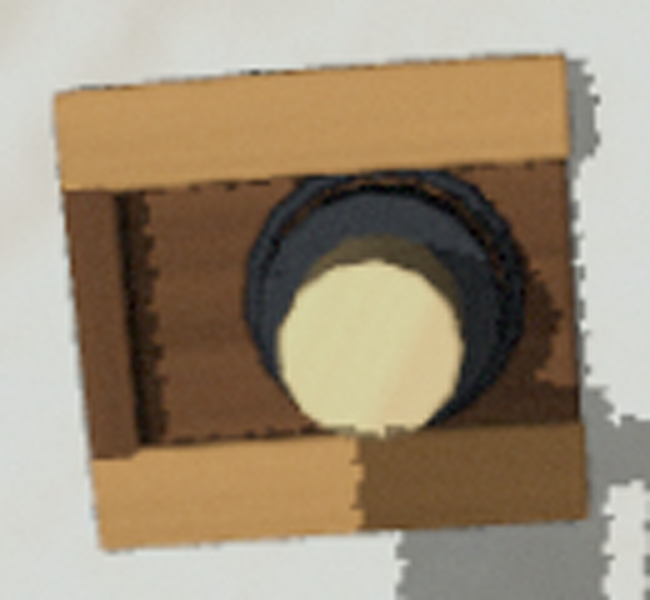

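```bash
python3 - <<'E'
from h import *
c=np.load('c2.npy',allow_pickle=True).item()
P=lambda x,y,z:plane(c,230+x/5,115+y/5,z,True)
print('knob',P(370,348,.074))
cs=[P(x,y,.0225) for x,y in [(56,93),(564,56),(586,518),(103,550)]]
for p in cs: print(p.round(4))
for a,b in [(0,1),(3,2)]:
    d=cs[b]-cs[a];print(np.degrees(np.arctan2(d[1],d[0])),np.linalg.norm(d))
for a,b in [(0,3),(1,2)]:
    d=cs[b]-cs[a];print(np.degrees(np.arctan2(d[1],d[0])),np.linalg.norm(d))
i=[P(x,y,.0225) for x,y in [(67,188),(567,158),(582,425),(95,458)]]
for a,b in [(0,1),(3,2)]:
    d=i[b]-i[a];print(np.degrees(np.arctan2(d[1],d[0])),np.linalg.norm(d),((i[1]+i[2])/2).round(4))
print('open mid',((cs[1]+cs[2])/2))
E
```

```text
knob [0.47933249 0.17473574 0.074     ]
[0.5009 0.2395 0.0225]
[0.5288 0.1555 0.0225]
[0.4505 0.1293 0.0225]
[0.422  0.2128 0.0225]
-71.57686915269248 0.08854126949182617
-71.15685043268755 0.08822675553527558
-161.32716031100728 0.08323387560672893
-161.5450476590469 0.08258633893227647
-72.14452693872053 0.08764446245073604 [0.4893 0.1425 0.0225]
-71.22846220609135 0.08780854056770142 [0.4893 0.1425 0.0225]
open mid [0.48967263 0.14242086 0.0225    ]
```

apply_moves:
  targets:
    - [1, [0, -0.006, -0.015], -1.5]
    - [1, [0.02, -0.006, -0.016], -1.7]
    - [1, [0.03, 0, 0], 0]
    - [1, [0.03, 0, 0], 0]
    - [1, [0.015, 0, 0], 0]
    - [1, [0, 0, 0], 0]

```text
time_s: 2.67
ee_pos: [0.4849, 0.1571, 0.1124]
eef_rot: [-0.698, -0.102, 0.7, -0.114]
ft_force: [0.1, -0.3, 1.2]
gripper_width: 0.0882
```

```bash
python3 - <<'E'
from h import *
s,M=show(); c=calibration('wrist')
im=grab_frame('wrist'); cv2.imwrite('pics/w3.png',im)
w=np.array([.4793,.1747,.074]); print(proj(c,w,True)); print('rel tool',M.T@(w-s['ee_pos']))
print(np.degrees(np.arctan2(M[1,1],M[0,1])))
E
```

```text
t 2.67 p [0.4849 0.1571 0.1124] F [ 0.1  -0.32  1.16] T [-0.06  0.1   0.03] w 0.0882
axes cols
 [[-8.000e-04  3.013e-01 -9.535e-01]
 [-1.730e-02 -9.534e-01 -3.012e-01]
 [-9.999e-01  1.620e-02  5.900e-03]]
q [-0.143  0.533 -0.339  1.983  0.297  0.68  -1.937]
(np.float64(283.4517615967791), np.float64(276.72676361804406))
rel tool [ 0.03811612 -0.01907465 -0.0001784 ]
-72.463848567305
```

View pics/w3.png

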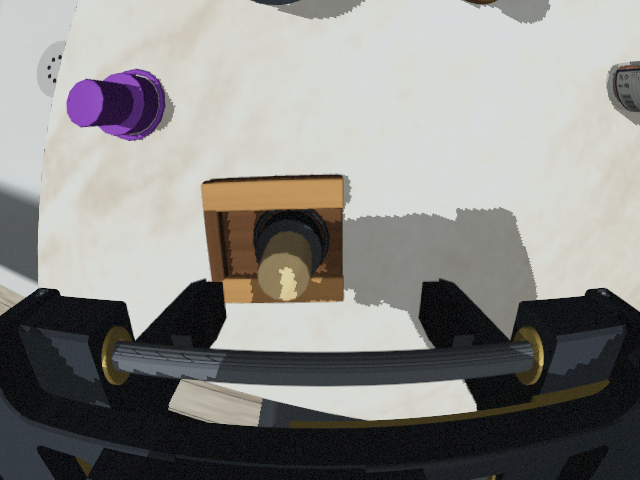

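apply_moves:
  targets:
    - [1, [0, -0.01, 0], 0]
    - [1, [0, 0, 0], 0]
    - [1, [0, 0, 0], 0]

```text
time_s: 2.97
ee_pos: [0.484, 0.1644, 0.1158]
eef_rot: [-0.699, -0.099, 0.699, -0.112]
ft_force: [-0.4, -0.2, 0.3]
gripper_width: 0.0883
```

```bash
cat >k.py <<'E'
from h import *
s,M=show()
w=np.array([.4793,.1747,.051]);print('rel tool',(M.T@(w-s['ee_pos'])).round(4))
print('yaw',np.degrees(np.arctan2(M[1,1],M[0,1])),'tilt',np.degrees(M[:2,0]),s['qd'].round(3))
E
python3 k.py
```

```text
t 2.97 p [0.484  0.1644 0.1158] F [-0.44 -0.16  0.34] T [-0.03 -0.    0.04] w 0.0883
axes cols
 [[ 0.0026  0.2961 -0.9552]
 [-0.0181 -0.955  -0.2961]
 [-0.9998  0.018   0.0028]]
q [-0.157  0.528 -0.339  1.981  0.296  0.685 -1.956]
rel tool [ 0.0646 -0.0124  0.0012]
yaw -72.77378724040001 tilt [ 0.15087523 -1.03421319] [-0.01  -0.019 -0.016 -0.007 -0.014  0.005 -0.003]
```

apply_moves:
  targets:
    - [1, [0.0, -0.008, 0], 0.5]
    - [1, [0.0, -0.005, 0.001], 0]
    - [1, [0.015, 0, 0], 0.0]
    - [1, [0, 0, 0], 0]

```text
time_s: 3.3
ee_pos: [0.481, 0.1793, 0.1042]
eef_rot: [0.702, 0.097, -0.697, 0.108]
ft_force: [-0.0, -0.2, -1.4]
gripper_width: 0.0881
```

```bash
python3 k.py
```

```text
t 3.3 p [0.481  0.1793 0.1042] F [-0.01 -0.18 -1.38] T [-0.02  0.07 -0.02] w 0.0881
axes cols
 [[ 0.0096  0.287  -0.9579]
 [-0.0152 -0.9578 -0.2871]
 [-0.9998  0.0174 -0.0048]]
q [-0.196  0.547 -0.328  1.986  0.309  0.654 -2.006]
rel tool [0.0532 0.003  0.0032]
yaw -73.31823152668217 tilt [ 0.55056647 -0.87322037] [-0.009 -0.069 -0.025 -0.033 -0.027  0.047  0.013]
```

apply_moves:
  targets:
    - [1, [0.013, 0.001, 0.001], -0.5]
    - [1, [0.013, 0.001, 0.001], -0.5]
    - [1, [0.013, 0.001, 0.001], -0.3]
    - [1, [0, 0, 0], 0]
    - [1, [0, 0, 0], 0]

```text
time_s: 3.72
ee_pos: [0.4806, 0.1787, 0.0679]
eef_rot: [0.702, 0.107, -0.694, 0.117]
ft_force: [0.8, -0.2, -0.5]
gripper_width: 0.0881
```

```bash
python3 k.py
```

```text
t 3.72 p [0.4806 0.1787 0.0679] F [ 0.79 -0.19 -0.46] T [0.06 0.03 0.  ] w 0.0881
axes cols
 [[ 0.0144  0.3126 -0.9498]
 [-0.0126 -0.9497 -0.3128]
 [-0.9998  0.0165 -0.0097]]
q [-0.215  0.608 -0.303  2.002  0.353  0.574 -2.018]
rel tool [0.0169 0.0031 0.0027]
yaw -71.7808458749272 tilt [ 0.82523808 -0.7236195 ] [-0.003  0.005 -0.001  0.008  0.     0.003 -0.003]
```

apply_moves:
  targets:
    - [1, [0.01, 0.002, 0.0015], 0]
    - [1, [0.008, 0.001, 0.0015], 0]
    - [1, [0, 0, 0], 0]

```text
time_s: 3.97
ee_pos: [0.4802, 0.1755, 0.0509]
eef_rot: [0.704, 0.107, -0.693, 0.117]
ft_force: [0.1, 0.0, 0.3]
gripper_width: 0.0883
```

```bash
python3 k.py; python3 - <<'E'
from h import *
cv2.imwrite('pics/w4.png',grab_frame('wrist'));cv2.imwrite('pics/s4.png',cv2.resize(grab_frame('side')[180:380,220:480],None,fx=3,fy=3))
E
```

```text
t 3.97 p [0.4802 0.1755 0.0509] F [0.14 0.01 0.3 ] T [ 0.03 -0.01 -0.03] w 0.0883
axes cols
 [[ 0.0178  0.3126 -0.9497]
 [-0.0111 -0.9497 -0.3128]
 [-0.9998  0.0161 -0.0134]]
q [-0.223  0.636 -0.285  2.012  0.372  0.532 -2.031]
rel tool [-0.0001  0.0005  0.0011]
yaw -71.78010287450195 tilt [ 1.01880393 -0.63630458] [ 0.001 -0.016 -0.003 -0.008 -0.008  0.014  0.006]
```

View pics/w4.png

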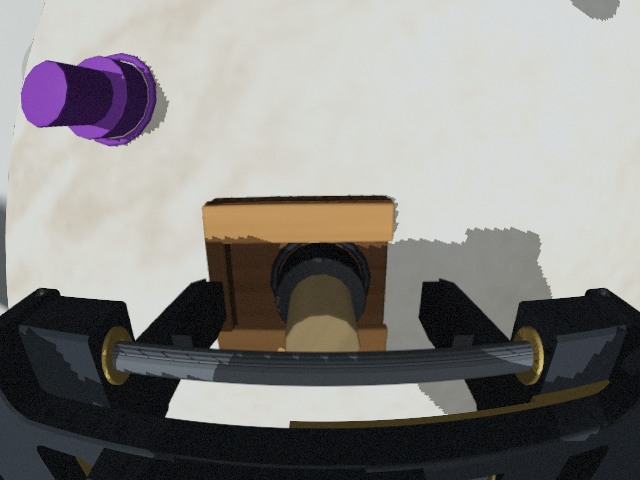

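View pics/s4.png

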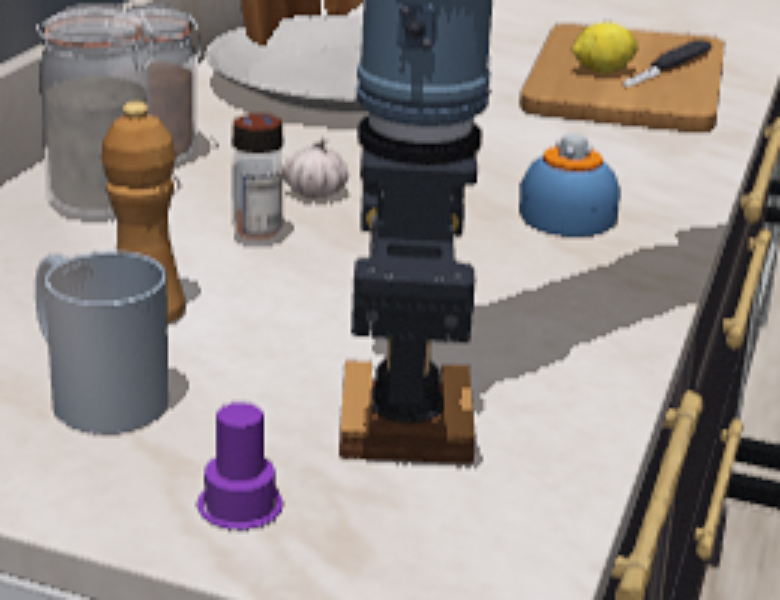

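The fingers are around the knob at mid height. In the wrist view the knob is centred between the pads, at about (322,325). Closing.

apply_moves:
  targets:
    - [0, [0, 0, 0], 0]
    - [0, [0, 0, 0], 0]
    - [0, [0, 0, 0], 0]
    - [0, [0, 0, 0], 0]
    - [0, [0, 0, 0], 0]
    - [0, [0, 0, 0], 0]
  force: 30

```text
time_s: 4.57
ee_pos: [0.4817, 0.1764, 0.0529]
eef_rot: [0.705, 0.107, -0.692, 0.116]
ft_force: [0.2, 0.2, 0.4]
gripper_width: 0.0503
```

```bash
python3 k.py
```

```text
t 4.57 p [0.4817 0.1764 0.0529] F [0.22 0.16 0.36] T [-0.02  0.07  0.01] w 0.0503
axes cols
 [[ 0.0206  0.3123 -0.9497]
 [-0.0098 -0.9498 -0.3126]
 [-0.9997  0.0157 -0.0165]]
q [-0.223  0.633 -0.287  2.01   0.371  0.534 -2.03 ]
rel tool [0.0018 0.0008 0.0028]
yaw -71.79688531047812 tilt [ 1.18115381 -0.56070167] [ 0.001 -0.002 -0.    -0.002 -0.001  0.001 -0.001]
```

apply_moves:
  targets:
    - [0, [0.001, 0, 0.001], 0]
    - [0, [0.0007, 0, 0.0007], 0]
    - [0, [0.0005, 0, 0.0005], 0]
    - [0, [0.0003, 0, 0.0003], 0]
    - [0, [0, 0, 0], 0]

```text
time_s: 4.98
ee_pos: [0.4795, 0.1758, 0.0505]
eef_rot: [0.705, 0.107, -0.691, 0.116]
ft_force: [-0.1, 0.4, 0.8]
gripper_width: 0.0267
```

```bash
python3 k.py
```

```text
t 4.98 p [0.4795 0.1758 0.0505] F [-0.05  0.41  0.75] T [0.02 0.04 0.05] w 0.0267
axes cols
 [[ 0.0216  0.3124 -0.9497]
 [-0.0094 -0.9498 -0.3126]
 [-0.9997  0.0157 -0.0176]]
q [-0.226  0.634 -0.283  2.017  0.375  0.525 -2.034]
rel tool [-0.0004  0.0009  0.0005]
yaw -71.79458088905865 tilt [ 1.23632425 -0.53789651] [-0.003  0.001  0.001 -0.     0.001 -0.     0.   ]
```

apply_moves:
  targets:
    - [0, [0.0003, 0.01, 0], 0]
    - [0, [0.0003, 0.01, 0], 0]
    - [0, [0.0003, 0.01, 0], 0]

```text
time_s: 5.23
ee_pos: [0.4891, 0.149, 0.0505]
eef_rot: [0.705, 0.11, -0.69, 0.117]
ft_force: [-0.9, 1.3, 3.2]
gripper_width: 0.027
```

```bash
python3 k.py
```

```text
t 5.23 p [0.4891 0.149  0.0505] F [-0.88  1.34  3.15] T [ 0.46  0.22 -0.01] w 0.027
axes cols
 [[ 0.0225  0.3173 -0.9481]
 [-0.0061 -0.9482 -0.3175]
 [-0.9997  0.013  -0.0194]]
q [-0.163  0.635 -0.29   2.018  0.377  0.522 -1.974]
rel tool [-0.0009 -0.0275  0.0012]
yaw -71.49940532870795 tilt [ 1.28944505 -0.35194343] [ 0.273  0.005 -0.015 -0.007  0.015 -0.006  0.248]
```

apply_moves:
  targets:
    - [0, [0, 0.011, 0], 0]
    - [0, [0, 0.011, 0], 0]
    - [0, [0, 0.011, 0], 0]
    - [0, [0, 0.011, 0], 0]
    - [0, [0, 0.008, 0], 0]

```text
time_s: 5.65
ee_pos: [0.5068, 0.0884, 0.0501]
eef_rot: [0.705, 0.107, -0.692, 0.117]
ft_force: [-0.7, -0.2, -0.6]
gripper_width: 0.0271
```

```bash
python3 k.py; python3 - <<'E'
from h import *
cv2.imwrite('pics/w5.png',grab_frame('wrist'));cv2.imwrite('pics/s5.png',cv2.resize(grab_frame('side')[180:380,220:480],None,fx=3,fy=3))
E
```

```text
t 5.65 p [0.5068 0.0884 0.0501] F [-0.7  -0.17 -0.59] T [0.01 0.02 0.02] w 0.0271
axes cols
 [[ 0.0199  0.3117 -0.95  ]
 [-0.0108 -0.95   -0.312 ]
 [-0.9997  0.0165 -0.0156]]
q [-0.038  0.64  -0.293  2.008  0.382  0.53  -1.86 ]
rel tool [-0.0023 -0.0906 -0.0008]
yaw -71.83379954564515 tilt [ 1.14245932 -0.61960608] [ 0.232  0.016 -0.008 -0.029  0.005  0.021  0.209]
```

View pics/w5.png

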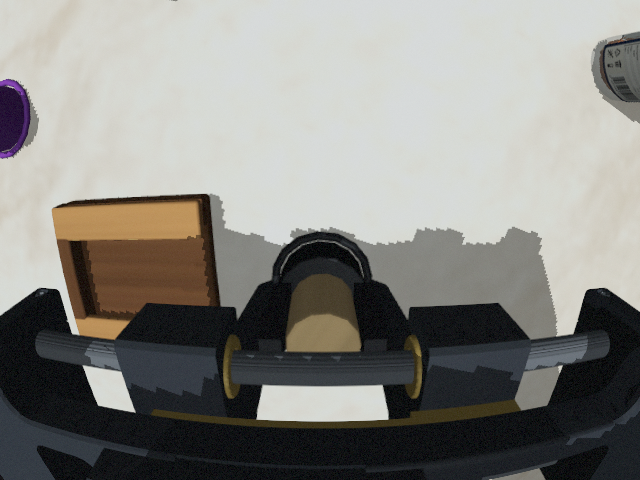

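View pics/s5.png

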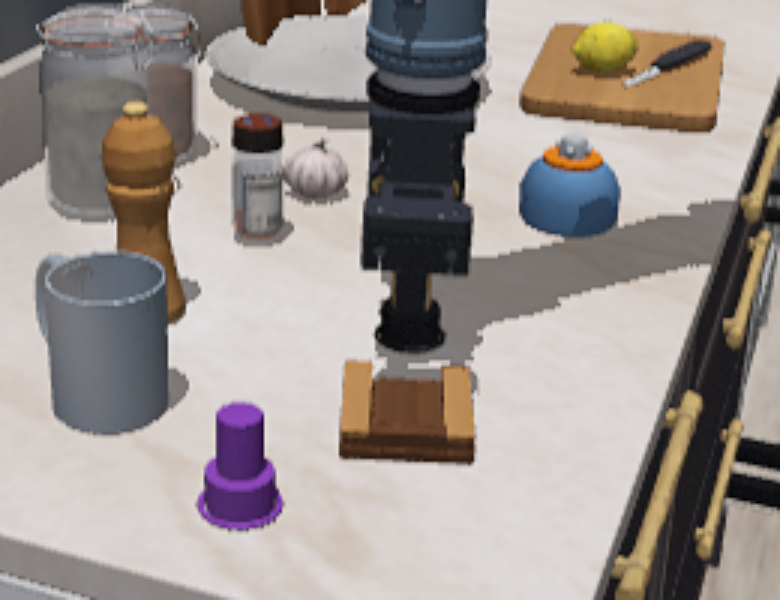

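The side view shows the cap clear of the caddy in the gripper, and the channel is empty. Next I lift with a full grip and travel to the bottle.

apply_moves:
  targets:
    - [0, [-0.01, 0, 0], 0]
    - [0, [-0.025, 0, 0], 0]
    - [0, [-0.025, 0, 0], 0]
    - [0, [-0.025, 0, 0], 0]
    - [0, [-0.02, 0, 0], 0]
    - [0, [0, 0, 0], 0]
  force: 60

```text
time_s: 6.25
ee_pos: [0.5019, 0.0914, 0.1606]
eef_rot: [0.703, 0.108, -0.694, 0.117]
ft_force: [-0.4, 0.7, -0.5]
gripper_width: 0.0264
```

```bash
sed -i 's/\.4793,\.1747,\.051/.455,-.1935,.16/' k.py; python3 k.py
```

```text
t 6.25 p [0.5019 0.0914 0.1606] F [-0.41  0.75 -0.45] T [ 0.02 -0.03 -0.  ] w 0.0264
axes cols
 [[ 0.0146  0.3139 -0.9493]
 [-0.0106 -0.9493 -0.3141]
 [-0.9998  0.0146 -0.0105]]
q [ 0.038  0.451 -0.392  1.97   0.266  0.758 -1.763]
rel tool [0.003  0.2558 0.134 ]
yaw -71.70424592048245 tilt [ 0.83620384 -0.60579537] [-0.008  0.009 -0.002  0.022  0.006 -0.027 -0.011]
```

apply_moves:
  targets:
    - [0, [0, 0.0213, 0.0112], 0]
    - [0, [0, 0.0213, 0.0112], 0]
    - [0, [0, 0.0213, 0.0112], 0]
    - [0, [0, 0.0213, 0.0112], 0]
    - [0, [0, 0.0213, 0.0112], 0]
    - [0, [0, 0.0213, 0.0112], 0]
    - [0, [0, 0.0213, 0.0112], 0]
    - [0, [0, 0.0213, 0.0112], 0]
    - [0, [0, 0.0213, 0.0112], 0]
    - [0, [0, 0.0213, 0.0112], 0]
    - [0, [0, 0.015, 0.008], 0]
    - [0, [0, 0, 0], 0]

```text
time_s: 7.25
ee_pos: [0.4573, -0.1637, 0.1623]
eef_rot: [0.702, 0.117, -0.692, 0.122]
ft_force: [-0.7, 0.0, -1.7]
gripper_width: 0.027
```

```bash
python3 k.py; python3 - <<'E'
from h import *
for n in ('side','top','wrist'): cv2.imwrite(f'pics/{n}6.png',grab_frame(n))
s=cv2.imread('pics/side6.png');t=cv2.imread('pics/top6.png')
cv2.imwrite('pics/c6.png',np.hstack([cv2.resize(s[170:270,360:460],(400,400),interpolation=2),cv2.resize(t[275:375,350:450],(400,400),interpolation=2)]))
E
```

```text
t 7.25 p [ 0.4573 -0.1637  0.1623] F [-0.68  0.04 -1.75] T [ 0.02  0.04 -0.  ] w 0.027
axes cols
 [[ 0.0157  0.3328 -0.9429]
 [-0.005  -0.9429 -0.3329]
 [-0.9999  0.0099 -0.0131]]
q [ 0.542  0.404 -0.354  2.033  0.21   0.722 -1.173]
rel tool [0.0024 0.0273 0.0121]
yaw -70.55901745180316 tilt [ 0.89728781 -0.28772199] [-0.014 -0.003 -0.032  0.019 -0.008 -0.005 -0.031]
```

View pics/c6.png

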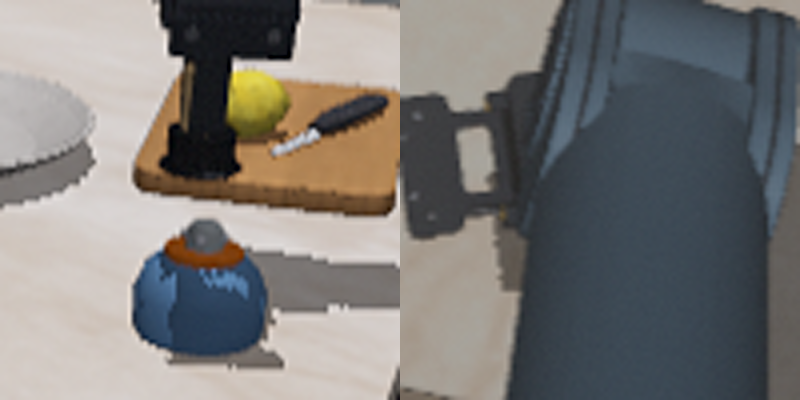

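View pics/wrist6.png

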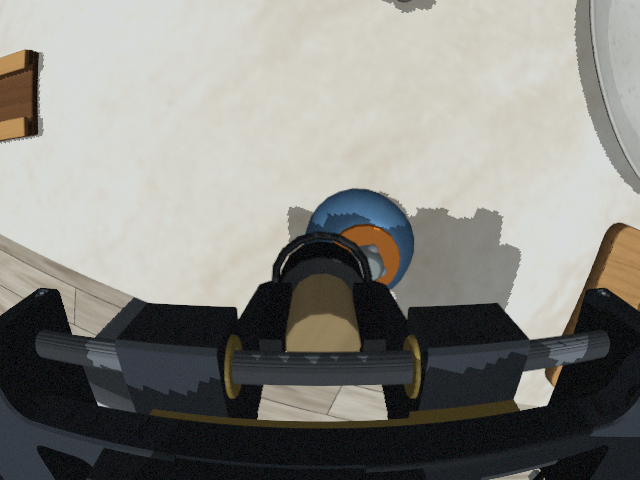

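```bash
python3 - <<'E'
from h import *
im=cv2.imread('pics/wrist6.png'); s=robot.state(); M=R.from_quat(s['eef_rot']).as_matrix(); c=calibration('wrist')
cv2.imwrite('pics/w6c.png',cv2.resize(im[180:360,240:420],(720,720),interpolation=2)[:600])
T=c['world_from_camera']; Rt=M.T@T[:3,:3]; ot=M.T@(T[:3,3]-s['ee_pos'])
np.savez('wt.npz',R=Rt,o=ot); print(ot,Rt.round(4))
def tp(u,v,x):
    o,d=ray({**c,'world_from_camera':np.block([[Rt,ot[:,None]],[np.zeros((1,3)),np.ones((1,1))]])},u,v,True); return o+d*(x-o[0])/d[0]
for u,v in [(322,233),(273,283),(370,283)]:
  for x in (.0361,.0403): print(u,v,tp(u,v,x).round(4))
E
```

```text
[-0.1354047   0.00071027 -0.07536369] [[ 7.000e-04 -2.902e-01  9.570e-01]
 [ 1.000e+00  1.000e-03 -5.000e-04]
 [-8.000e-04  9.570e-01  2.902e-01]]
322 233 [ 0.0361  0.0006 -0.024 ]
322 233 [ 0.0403  0.0006 -0.0228]
273 283 [ 0.0361 -0.0243  0.0025]
273 283 [ 0.0403 -0.0249  0.0044]
370 283 [0.0361 0.025  0.0025]
370 283 [0.0403 0.0256 0.0044]
```

View pics/w6c.png

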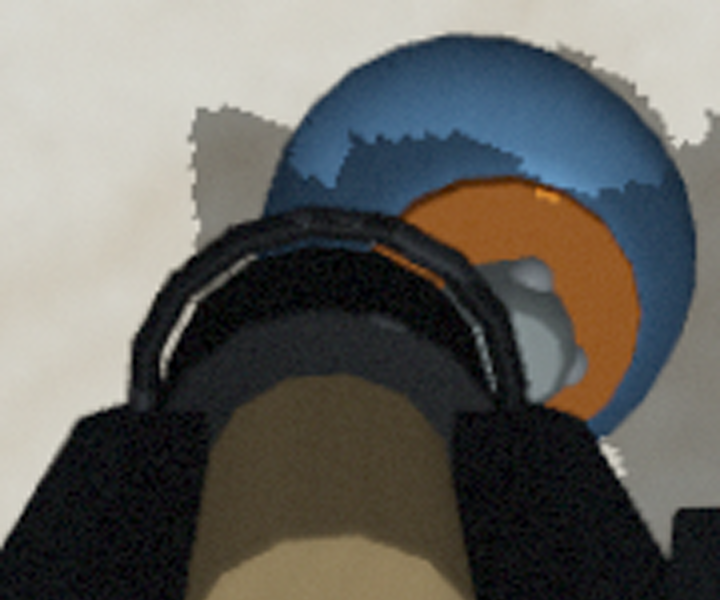

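```bash
cat > m.py <<'E'
from h import *
from scipy.optimize import least_squares
def fit(P,r=None):
    P=np.asarray(P)
    f=(lambda p:np.hypot(*(P-p[:2]).T)-r) if r else (lambda p:np.hypot(*(P-p[:2]).T)-p[2])
    q=least_squares(f,[*P.mean(0)]+([] if r else [.03]),loss='soft_l1',f_scale=.001); return q.x,np.sqrt(np.mean(f(q.x)**2))
E
python3 - <<'E'
from m import *
im=cv2.imread('pics/wrist6.png'); s=robot.state(); M=R.from_quat(s['eef_rot']).as_matrix(); c=calibration('wrist')
w=np.load('wt.npz'); ct={**c,'world_from_camera':np.block([[w['R'],w['o'][:,None]],[np.zeros((1,3)),np.ones((1,1))]])}
def tp(u,v,x):
    o,d=ray(ct,u,v,True); return o+d*(x-o[0])/d[0]
C=lambda x,y:(240+x/4,180+y/4)
print('knobtop far edge',tp(*C(335,533),-.0237))
# seal outer edge (top z .059) crop pts
pts=[(410,212),(450,186),(500,179),(560,192),(600,222),(630,270),(638,320),(628,370),(600,412)]
P=[plane(c,*C(*p),.0585,True)[:2] for p in pts]
print('seal',fit(P),fit(P,.0255))
pts=[(300,150),(340,95),(400,52),(460,37),(530,45),(600,80),(660,145),(690,210),(693,270),(670,340),(640,390)]
for z in (.025,.035,.045):
    P=[plane(c,*C(*p),z,True)[:2] for p in pts]; print('body',z,fit(P),fit(P,.043))
# rim
pts=[(133,370),(150,320),(190,262),(240,225),(320,209),(400,225),(455,262),(495,305),(522,370)]
P=[tp(*C(*p),.0385)[1:] for p in pts];print('rim',fit(P),fit(P,.026))
E
```

```text
knobtop far edge [-0.0237      0.00123154 -0.01335765]
seal (array([ 0.45439298, -0.19262086,  0.02580409]), np.float64(0.0003111028079855104)) (array([ 0.45473527, -0.19280492]), np.float64(0.00033664467374745164))
body 0.025 (array([ 0.45552533, -0.19327358,  0.04289733]), np.float64(0.0008866627618565726)) (array([ 0.45540105, -0.19321875]), np.float64(0.0008937056685936451))
body 0.035 (array([ 0.45815523, -0.19111424,  0.04132831]), np.float64(0.0008540991605728372)) (array([ 0.45628037, -0.19002507]), np.float64(0.00137159757161483))
body 0.045 (array([ 0.46078496, -0.18895492,  0.0397593 ]), np.float64(0.0008215452671685817)) (array([ 0.45711534, -0.18705689]), np.float64(0.002066596344748801))
rim (array([0.00029685, 0.00134537, 0.02480163]), np.float64(0.0003309331826718252)) (array([0.00027866, 0.0029092 ]), np.float64(0.0006039674433679884))
```

```bash
cat > k.py <<'E'
from h import *
s,M=show(); B=np.array([.455,-.193])
a=s['ee_pos']+M@[.0403,.0004,.0018]; k=s['ee_pos']+M@[-.0057,.0004,.0008]
print('underside',a.round(4),'knob',k.round(4))
d=np.array([*(B-a[:2]),0]); print('shift tool for level xy',(M.T@d).round(4),'1mm down',(M.T@[0,0,-.001]).round(5))
print('knob above neck',(k[2]-.077).round(4),'yaw',np.degrees(np.arctan2(M[1,1],M[0,1])).round(2),'tilt',np.degrees(M[:2,0]).round(2))
E
python3 k.py
```

```text
t 7.4 p [ 0.4585 -0.1592  0.1625] F [-0.13  0.64  0.15] T [ 0.03 -0.02  0.03] w 0.0266
axes cols
 [[ 0.0166  0.3378 -0.9411]
 [-0.0029 -0.9412 -0.3379]
 [-0.9999  0.0083 -0.0146]]
q [ 0.538  0.404 -0.358  2.034  0.209  0.721 -1.175]
underside [ 0.4576 -0.1603  0.1222] knob [ 0.4578 -0.1599  0.1682]
shift tool for level xy [0.0001 0.0299 0.0135] 1mm down [ 1.e-03 -1.e-05  1.e-05]
knob above neck 0.0912 yaw -70.26 tilt [ 0.95 -0.17]
```

apply_moves:
  targets:
    - [0, [0, 0.012, 0.0055], 0]
    - [0, [0, 0.012, 0.0055], 0]
    - [0, [0, 0.006, 0.0025], 0]
    - [0, [0, 0, 0], 0]

```text
time_s: 7.73
ee_pos: [0.4578, -0.1848, 0.1625]
eef_rot: [0.702, 0.125, -0.69, 0.126]
ft_force: [0.5, 0.1, -0.0]
gripper_width: 0.0266
```

```bash
python3 k.py
```

```text
t 7.73 p [ 0.4578 -0.1848  0.1625] F [ 0.5  0.1 -0. ] T [-0.    0.    0.03] w 0.0266
axes cols
 [[ 1.710e-02  3.495e-01 -9.368e-01]
 [ 6.000e-04 -9.369e-01 -3.496e-01]
 [-9.999e-01  5.400e-03 -1.620e-02]]
q [ 0.587  0.416 -0.355  2.013  0.205  0.73  -1.105]
underside [ 0.457  -0.1858  0.1222] knob [ 0.4571 -0.1855  0.1682]
shift tool for level xy [-0.      0.006   0.0044] 1mm down [ 1.e-03 -1.e-05  2.e-05]
knob above neck 0.0912 yaw -69.54 tilt [0.98 0.03]
```

apply_moves:
  targets:
    - [0, [0, 0.005, 0.0035], 0]
    - [0, [0.012, 0.002, 0.001], 0]
    - [0, [0.012, 0, 0], 0]
    - [0, [0.008, 0, 0], 0]
    - [0, [0, 0, 0], 0]

```text
time_s: 8.15
ee_pos: [0.4584, -0.1888, 0.13]
eef_rot: [0.702, 0.127, -0.689, 0.129]
ft_force: [-0.6, -0.2, -0.8]
gripper_width: 0.0263
```

```bash
python3 k.py; python3 - <<'E'
from h import *
for n in ('side','wrist'): cv2.imwrite(f'pics/{n}7.png',grab_frame(n))
s=cv2.imread('pics/side7.png');t=cv2.imread('pics/wrist7.png')
cv2.imwrite('pics/c7.png',np.hstack([cv2.resize(s[170:270,360:460],(400,400),interpolation=2),cv2.resize(t[220:320,270:370],(400,400),interpolation=2)]))
E
```

```text
t 8.15 p [ 0.4584 -0.1888  0.13  ] F [-0.57 -0.24 -0.81] T [-0.01  0.01  0.01] w 0.0263
axes cols
 [[ 0.0195  0.3559 -0.9343]
 [ 0.0019 -0.9345 -0.3559]
 [-0.9998  0.0051 -0.0189]]
q [ 0.578  0.473 -0.336  2.029  0.236  0.658 -1.116]
underside [ 0.4577 -0.1897  0.0897] knob [ 0.4577 -0.1895  0.1357]
shift tool for level xy [-0.0001  0.0021  0.0037] 1mm down [ 1.e-03 -1.e-05  2.e-05]
knob above neck 0.0587 yaw -69.15 tilt [1.12 0.11]
```

View pics/c7.png

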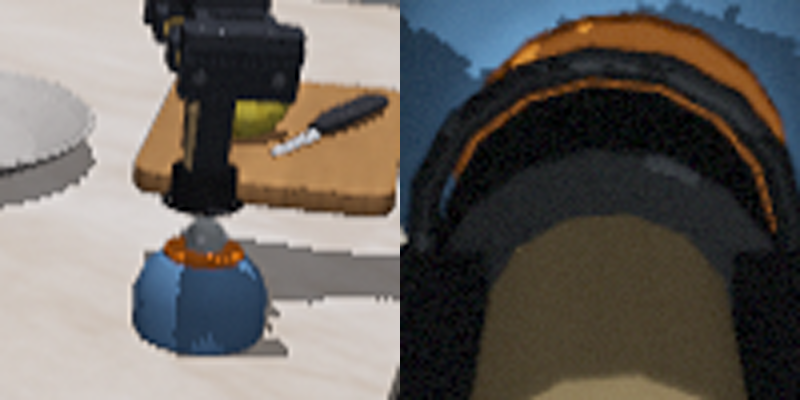

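View pics/wrist7.png

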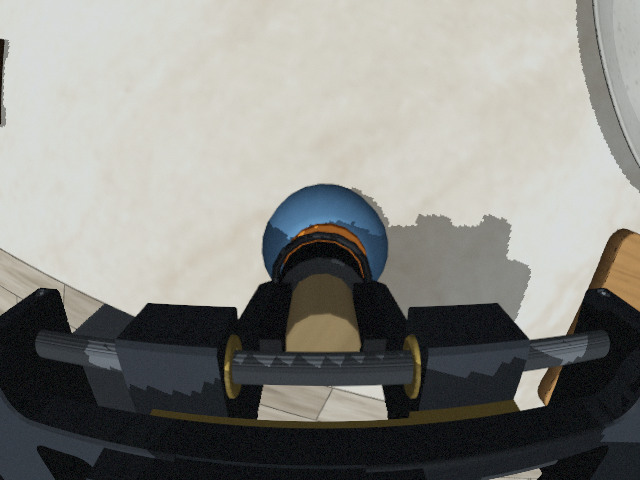

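```bash
cat > w.py <<'E'
import sys
from m import *
fn=sys.argv[1]
im=cv2.imread(fn); s=robot.state(); M=R.from_quat(s['eef_rot']).as_matrix(); c=calibration('wrist')
hsv=cv2.cvtColor(im,cv2.COLOR_BGR2HSV)
m=cv2.inRange(hsv,(95,80,40),(125,255,255))
m=m|cv2.inRange(hsv,(3,140,60),(20,255,255))
m[:170]=0;m[280:]=0;m[:,:230]=0;m[:,430:]=0
m=cv2.morphologyEx(m,cv2.MORPH_OPEN,np.ones((3,3)))
cn=max(cv2.findContours(m,0,1)[0],key=cv2.contourArea)[:,0]
# outer body: topmost per column, convex part
h=cv2.convexHull(cn)[:,0]; 
top=[]
for u in range(h[:,0].min()+1,h[:,0].max(),3):
    v=np.where(m[:,u])[0].min(); top.append((u,v))
for z in (.03,.038): 
    P=[plane(c,u,v,z,True)[:2] for u,v in top]; print('body',z,fit(P),fit(P,.043))
o=cv2.inRange(hsv,(3,140,60),(20,255,255)); o[:170]=0;o[300:]=0;o[:,:250]=0;o[:,400:]=0
P=[]
us=np.where(o.any(0))[0]
for u in us:
    v=np.where(o[:,u])[0].min(); P.append((u,v))
print(P[0],P[-1],min(P,key=lambda p:p[1]))
P=[plane(c,u,v,.0585,True)[:2] for u,v in P]; print('seal',fit(P),fit(P,.0255))
E
python3 w.py pics/wrist7.png; python3 k.py|head -2
```

```text
body 0.03 (array([ 0.45855398, -0.1922451 ,  0.0403068 ]), np.float64(0.0004444377831687326)) (array([ 0.45567708, -0.19341169]), np.float64(0.0007941809377708612))
body 0.038 (array([ 0.46084564, -0.1912686 ,  0.0389573 ]), np.float64(0.00042939551273945745)) (array([ 0.45654143, -0.19293511]), np.float64(0.001067821148073325))
(np.int64(284), np.int64(261)) (np.int64(365), np.int64(253)) (np.int64(317), np.int64(224))
seal (array([ 0.45659079, -0.19346591,  0.02393926]), np.float64(0.0004212202462245442)) (array([ 0.45491828, -0.19413381]), np.float64(0.0006513260148789782))
t 8.25 p [ 0.4591 -0.1891  0.1312] F [ 1.25  0.32 -1.38] T [-0.03 -0.01  0.03] w 0.0266
axes cols
```

apply_moves:
  targets:
    - [0, [0.0, 0.0025, 0.004], 0]
    - [0, [0.008, 0.0005, 0.001], 0]
    - [0, [0.007, 0, 0], 0]
    - [0, [0, 0, 0], 0]

```text
time_s: 8.58
ee_pos: [0.4567, -0.1943, 0.1166]
eef_rot: [0.704, 0.127, -0.687, 0.13]
ft_force: [0.3, -1.0, -0.3]
gripper_width: 0.0264
```

```bash
sed -i 's/\.455,-\.193\]/.455,-.1935]/' k.py; python3 k.py; python3 - <<'E'
from h import *
for n in ('side','wrist'): cv2.imwrite(f'pics/{n}8.png',grab_frame(n))
s=cv2.imread('pics/side8.png');t=cv2.imread('pics/wrist8.png')
cv2.imwrite('pics/c8.png',np.hstack([cv2.resize(s[180:260,370:450],(400,400),interpolation=2),cv2.resize(t[180:280,270:370],(400,400),interpolation=2)]))
E
```

```text
t 8.58 p [ 0.4567 -0.1943  0.1166] F [ 0.27 -1.02 -0.25] T [ 0.04  0.05 -0.01] w 0.0264
axes cols
 [[ 0.024   0.3561 -0.9341]
 [ 0.     -0.9344 -0.3562]
 [-0.9997  0.0085 -0.0224]]
q [ 0.58   0.494 -0.325  2.038  0.251  0.623 -1.117]
underside [ 0.4561 -0.1953  0.0763] knob [ 0.4559 -0.195   0.1223]
shift tool for level xy [-0.     -0.0021  0.0004] 1mm down [ 1.e-03 -1.e-05  2.e-05]
knob above neck 0.0453 yaw -69.14 tilt [1.37 0.  ]
```

View pics/c8.png

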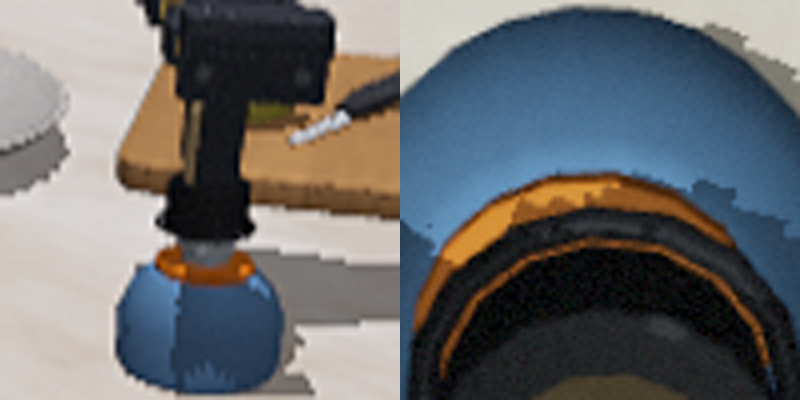

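apply_moves:
  targets:
    - [0, [0.001, -0.0025, 0.0005], 0]
    - [0, [0.004, 0, 0], 0]

```text
time_s: 8.85
ee_pos: [0.4564, -0.1921, 0.1127]
eef_rot: [0.704, 0.126, -0.686, 0.13]
ft_force: [-0.2, 0.3, -1.0]
gripper_width: 0.0266
```

```bash
python3 k.py
```

```text
t 8.85 p [ 0.4564 -0.1921  0.1127] F [-0.17  0.35 -1.04] T [0.03 0.05 0.02] w 0.0266
axes cols
 [[ 2.600e-02  3.562e-01 -9.341e-01]
 [-5.000e-04 -9.344e-01 -3.563e-01]
 [-9.997e-01  9.700e-03 -2.410e-02]]
q [ 0.574  0.499 -0.323  2.044  0.255  0.611 -1.125]
underside [ 0.4559 -0.1931  0.0724] knob [ 0.4557 -0.1927  0.1184]
shift tool for level xy [-0.     0.     0.001] 1mm down [ 1.e-03 -1.e-05  2.e-05]
knob above neck 0.0414 yaw -69.13 tilt [ 1.49 -0.03]
```

Aligned, and 2.4 mm above the balls. Pressing gradually.

apply_moves:
  targets:
    - [0, [0.003, 0, 0.0008], 0]
    - [0, [0.003, 0, 0], 0]

```text
time_s: 9.02
ee_pos: [0.4564, -0.1927, 0.1075]
eef_rot: [0.705, 0.126, -0.686, 0.131]
ft_force: [-4.2, 1.6, 12.8]
gripper_width: 0.0266
```

```bash
python3 k.py
```

```text
t 9.02 p [ 0.4564 -0.1927  0.1075] F [-4.18  1.6  12.84] T [0.25 1.03 0.  ] w 0.0266
axes cols
 [[ 0.0269  0.3563 -0.934 ]
 [-0.0019 -0.9343 -0.3565]
 [-0.9996  0.0113 -0.0245]]
q [ 0.57   0.508 -0.317  2.047  0.262  0.598 -1.13 ]
underside [ 0.4559 -0.1938  0.0672] knob [ 0.4556 -0.1934  0.1132]
shift tool for level xy [-0.     -0.0006  0.0008] 1mm down [ 1.e-03 -1.e-05  2.e-05]
knob above neck 0.0362 yaw -69.13 tilt [ 1.54 -0.11]
```

apply_moves:
  targets:
    - [0, [0.004, 0, 0.0015], 0]

```text
time_s: 9.1
ee_pos: [0.4552, -0.193, 0.1038]
eef_rot: [0.705, 0.126, -0.686, 0.131]
ft_force: [0.2, 1.3, -5.1]
gripper_width: 0.0265
```

```bash
python3 k.py
```

```text
t 9.1 p [ 0.4552 -0.193   0.1038] F [ 0.21  1.31 -5.06] T [0.28 0.06 0.  ] w 0.0265
axes cols
 [[ 0.027   0.3565 -0.9339]
 [-0.002  -0.9342 -0.3567]
 [-0.9996  0.0115 -0.0245]]
q [ 0.569  0.513 -0.314  2.051  0.266  0.589 -1.132]
underside [ 0.4548 -0.1941  0.0635] knob [ 0.4545 -0.1937  0.1095]
shift tool for level xy [ 0.     -0.0005 -0.0004] 1mm down [ 1.e-03 -1.e-05  2.e-05]
knob above neck 0.0325 yaw -69.11 tilt [ 1.55 -0.11]
```

apply_moves:
  targets:
    - [0, [0.003, 0, 0], 0]
    - [0, [0.003, 0, 0], 0]

```text
time_s: 9.27
ee_pos: [0.4551, -0.1929, 0.0973]
eef_rot: [0.704, 0.126, -0.686, 0.131]
ft_force: [-3.7, 1.3, 17.1]
gripper_width: 0.0264
```

```bash
python3 k.py
```

```text
t 9.27 p [ 0.4551 -0.1929  0.0973] F [-3.7   1.29 17.07] T [ 0.29  0.53 -0.03] w 0.0264
axes cols
 [[ 0.0267  0.3566 -0.9339]
 [-0.002  -0.9342 -0.3568]
 [-0.9996  0.0114 -0.0242]]
q [ 0.564  0.525 -0.309  2.053  0.272  0.575 -1.138]
underside [ 0.4546 -0.194   0.057 ] knob [ 0.4543 -0.1935  0.103 ]
shift tool for level xy [ 0.     -0.0003 -0.0005] 1mm down [ 1.e-03 -1.e-05  2.e-05]
knob above neck 0.026 yaw -69.11 tilt [ 1.53 -0.12]
```

apply_moves:
  targets:
    - [0, [0.003, 0, 0], 0]

```text
time_s: 9.35
ee_pos: [0.4556, -0.193, 0.0956]
eef_rot: [0.704, 0.126, -0.686, 0.131]
ft_force: [-16.1, 6.0, 67.3]
gripper_width: 0.0265
```

```bash
python3 k.py; python3 - <<'E'
from h import *
for n in ('side','wrist'): cv2.imwrite(f'pics/{n}9.png',grab_frame(n))
s=cv2.imread('pics/side9.png');t=cv2.imread('pics/wrist9.png')
cv2.imwrite('pics/c9.png',np.hstack([cv2.resize(s[180:260,370:450],(400,400),interpolation=2),cv2.resize(t[180:280,270:370],(400,400),interpolation=2)]))
E
python3 k.py
```

```text
t 9.35 p [ 0.4556 -0.193   0.0956] F [-16.13   6.    67.29] T [ 1.43  3.52 -0.02] w 0.0265
axes cols
 [[ 0.0267  0.3566 -0.9339]
 [-0.0028 -0.9342 -0.3568]
 [-0.9996  0.0122 -0.0239]]
q [ 0.561  0.528 -0.306  2.053  0.275  0.572 -1.141]
underside [ 0.4551 -0.1941  0.0553] knob [ 0.4548 -0.1936  0.1013]
shift tool for level xy [-0.     -0.0006 -0.0001] 1mm down [ 1.e-03 -1.e-05  2.e-05]
knob above neck 0.0243 yaw -69.11 tilt [ 1.53 -0.16]
t 9.45 p [ 0.4555 -0.1929  0.0963] F [-9.31  3.24 34.23] T [ 0.82  2.09 -0.02] w 0.0266
axes cols
 [[ 0.0264  0.3567 -0.9338]
 [-0.0032 -0.9341 -0.3569]
 [-0.9996  0.0124 -0.0235]]
q [ 0.561  0.527 -0.307  2.053  0.275  0.573 -1.141]
underside [ 0.4551 -0.1941  0.056 ] knob [ 0.4548 -0.1936  0.102 ]
shift tool for level xy [-0.     -0.0006 -0.0001] 1mm down [ 1.e-03 -1.e-05  2.e-05]
knob above neck 0.025 yaw -69.1 tilt [ 1.51 -0.18]
```

View pics/c9.png

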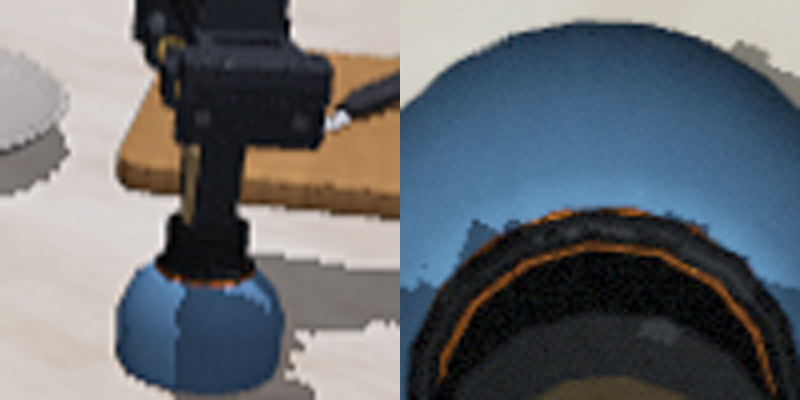

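apply_moves:
  targets:
    - [0, [0.0015, 0, 0.0003], 0]
    - [0, [0.0015, 0, 0.0003], 0]

```text
time_s: 9.62
ee_pos: [0.4554, -0.1929, 0.0968]
eef_rot: [0.704, 0.125, -0.687, 0.132]
ft_force: [-8.2, 3.7, 24.9]
gripper_width: 0.0267
```

```bash
python3 k.py|grep -E "^t|knob|tilt"; python3 - <<'E'
from h import *
for i in range(3):
    im=grab_frame('side'); s=robot.state(); print(s['time_s'],s['ee_pos'].round(4),s['ft_force'].round(1))
cv2.imwrite('pics/c10.png',cv2.resize(im[150:270,330:490],(800,600),interpolation=2))
E
```

```text
t 9.62 p [ 0.4554 -0.1929  0.0968] F [-8.22  3.72 24.85] T [0.79 1.65 0.02] w 0.0267
underside [ 0.4549 -0.1941  0.0565] knob [ 0.4546 -0.1935  0.1025]
knob above neck 0.0255 yaw -69.09 tilt [ 1.48 -0.29]
9.6667 [ 0.4554 -0.1928  0.0968] [-8.3  2.3 26.2]
9.7167 [ 0.4554 -0.1929  0.0968] [-8.   3.1 25.6]
9.7667 [ 0.4554 -0.1929  0.0968] [-8.1  3.3 25.5]
```

View pics/c10.png

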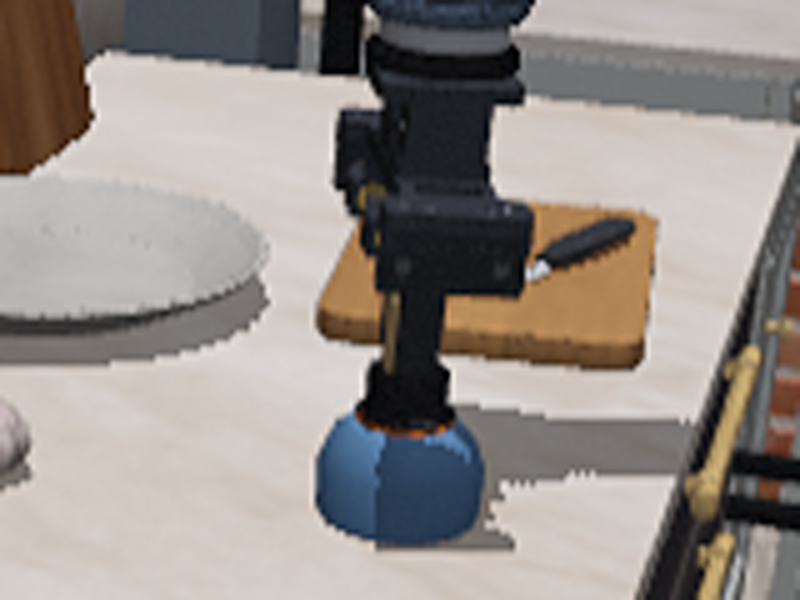

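```bash
python3 -c "
from workcell import robot
print(robot.close_job()); s=robot.state(); print(s['time_s'],s['ee_pos'],s['ft_force'],s['gripper_width'])"
```

```text
the job is handed in; nothing more can be done
None
the job is handed in; nothing more can be done
```

I slid the cap out of the caddy's open end by its knob and set it on the bottle's neck. I then pressed it past the balls and handed the job in at about 9.8 s, still gripping the knob at 60 N and pushing down.

**Click:** the push reached about 13 N and then dropped, as expected.

**Last checks:**
- **Push:** it held steady at about 25 N down over the last three readings.
- **Seal:** the knob point came out about 25.5 mm above the neck top. Fully squashed should be 26.5 mm, so the measurement is off by about 1 mm. Only a sliver of orange still showed under the rim.
- **Bottle and grip:** the bottle looked upright in the side view. In the close-up crops before and after pressing, the knob had not slipped in the grip.

**Less good:**
- The tool had drifted to about 1.5° of tilt by the end. I estimate the cap itself was about 0.5° off before the press, but I didn't measure it afterwards.
- A sideways force of about 9 N remained at the wrist.
- One press row briefly reached about 70 N, under the 120 N wrist limit, before I eased it back.

I did not take a final picture of the spice jar, mug, pepper mill or garlic. The arm stayed clear of them, and they looked in place in the side view just after the cap came out of the caddy.

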